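# Find the release notch by touch and unclamp the ring

### The job

Unclamp the steel ring on the measuring stage: with the fingers shut, put a fingertip on top of the aluminium edge strip at its left-hand end section (left as the robot sees it), slide it along the strip to the right, past the first joint in the strip, until you find the hidden notch, then press the key inside the notch fully down, where it stays, and withdraw. Leave the clamp, the ring, the plug gauge, the jar and the wooden case alone; nothing is to be gripped, lifted or shifted.

Things in the scene. Friction and masses are not known exactly. Their poses are not given: they have to be found in the camera images.
- stage: Fixed dark steel clamping stage, 230 mm (its x) by 380 mm (its y), flat deck 45 mm above the table. Origin on the table under its centre; x points away from the robot (within 12 degrees), y to the robot's left, z up. An aluminium edge strip runs along its front edge from y = -180 to +175 mm (see strip_mid). The deck is bare within 60 mm of the strip.
- strip_mid (a point): Middle of the top of the edge strip, at stage (-100, -2.5, 61) mm, axes as the stage; not the notch. The strip is 30 mm wide (x), 16 mm high, top flat and level within 0.2 mm. Its only notch, a gap 38 mm long (y) with rigid upright walls, is cut right across it; centre anywhere from stage y = -60 to +31 mm, new each time and not told: feel for it.
- end_section: Left-hand end section of the edge strip, fixed, stage y = +110 to +175 mm; the fingertip starts here. Same width and height as the rest. Its origin and axes coincide with the stage's, so the middle of its top is at (-100, +142, +61) mm.
- next_section: Section of the edge strip right of the end section, fixed, stage y = +50 to +109 mm, parted from it by a 1 mm joint, tops flush. Never has the notch; the fingertip slides across it, and the strip goes on level to its right. Origin and axes coincide with the stage's.
- key (a joint): Depth of the key in the notch, m: 0 = up (start), 0.008 = fully down at its stop. Aluminium key 34 mm (y) by 28 mm (x), flat top 5 mm below the strip's top (56 mm above the table; 48 mm when down). Moves straight down against 3 to 5 N of friction and stays where left, no spring. It lifts the clamp by 12 mm as it goes down.
- clamp: Grey clamp: a bar 16 mm wide reaching from a 22 mm steel column (at stage x = +90, y = 0) 110 mm toward the robot over the ring, top about 83 mm above the table at the start. Origin on the column's axis at the underside of the bar, axes as the stage. Moved by the key only; do not touch.
- ring_gauge: Steel ring, 60 mm outside, 38 mm inside, 25 mm high, lying on the deck under the clamp at about stage (20, 0); origin at the centre of its underside. Leave alone.
- plug_gauge: Steel plug gauge, 32 mm foot and 18 mm stem, 60 mm high, standing on the deck behind the left part of the strip, at least 95 mm from it; origin at the centre of its underside. Leave alone.
- jar: Amber glass jar with a white cap, 56 mm wide, 75 mm high, on the table to the right of the stage; origin at the centre of its underside. Leave alone.
- gauge_case: Open wooden case with dividers, 120 x 90 x 40 mm, on the table to the left of the stage; origin at the centre of its underside. Leave alone.

How it is judged:
By the outcome, as a careful person would: the job done as asked, in the order asked, and still so for the second after the job is handed in, with the robot touching nothing.
It also fails if it takes over 64 s, if anything falls off the work surface, if the arm or the gripper's body presses on something with over 40 N, if the wrist force passes 120 N, or if a joint passes its speed limit or range.

### The arm

A 7-joint arm with a two-finger parallel gripper is mounted at the origin on the work surface. World frame = base frame: x ahead of the robot, y to its left, z up, the work surface at z = 0. Lengths are in mm, angles in rad, forces in N, time in s.
With the tool pointing down it reaches from about 425 to 875 mm from the base axis. Payload 8.4 kg.
Tool frame: the origin (TCP) lies midway between the tips of the shut fingers; the grasp point (between the pads) lies 19 mm behind it; z points along the fingers, y is the direction in which the jaws open and shut (so a half turn about z gives the same grasp; the last joint's range is limited). The gripper opens to 85 mm and grips with 20 to 120 N. Pads are 22 mm wide; open, the fingers measure 114 mm over their backs; the gripper's body (76 mm by 85 mm) begins 54 mm behind the grasp point. The pads swing forward as they close: fully open they stand 13 mm farther back than shut.
Start: joints at [-1.223, 0.333, 0.04, 1.465, -0.013, 1.343, -0.059], TCP at [280.85, 586.163, 231.308] pointing down, gripper open.
Joint ranges: [-2.58, 2.58], [-0.38, 2.09], [-1.3, 1.39], [0.25, 2.4], [-1.5, 4.64], [0.08, 2.09], [-2.65, 2.65]. Speed limits (rad/s): [2.22, 2.22, 2.79, 2.79, 3.14, 3.14, 3.14].

### API

Orientations are given as a unit quaternion [w, x, y, z].
In Python, from workcell import r gives the robot as it stands.
- The arm moves only by the tool servo_tool, never from a script. Its argument "deltas" is text: rows parted by semicolons, each of 7 numbers parted by spaces: the shift along the tool's x, y, z in mm, then the turn, a rotation vector about the tool's x, y, z in degrees, then the finger opening in mm, from 0 to 85.4. A call has 1 to 12 rows; each row shifts and turns the commanded pose from where the row before left it, along the tool's axes as they then stand; what a row does not reach is not made up. A row lasts 1/8 s, in which the tool goes at most 62.5 mm and 10.7 degrees, less where a joint would pass 70% of its speed; a pose out of reach is approached as far as the arm can. A call is refused whole if a number of a shift passes 62.5 or a number of a turn 10.7, either way. A call with a gripper value outside its range is refused whole. The fingers move at their own pace and stop on an object; "squeeze" is the grip in N (left out, the last holds). Time passes only in rows, so rows that do not move let the fingers close. It gives the time, the measured TCP pose, the force and the opening at its end, in the units of the state.
- r.sense(): the state, without advancing time (a new reading comes with each control period).
- r.capture(name): name is "scene" or "top" or "wrist"; returns a dict with "color" (400x640x3 uint8, red, green, blue), "fx", "fy", "cx", "cy" (pixels), "world_from_camera" (4x4, takes a point from camera to world coordinates). Camera axes: x right, y up, looking along -z (the intrinsics and any distortion apply to the point x, -y, -z); pixel columns grow to the right and rows downward; lengths in mm; the calibration is good to about 2 mm. A picture is of the moment at which its call begins. There is no depth.
- r.job_done(): hands the job in, once; it reports no verdict.
The state is a dict: "clock": time; "joints": joint angles; "joint_velocities": joint speeds; "tau": joint torques, N m; "tool_pos": TCP position; "eef_rot": TCP orientation; "ft_force": force on the tool from outside, world axes, zero at the start; "moment": the same for the moment, N m; "opening": opening from 0.0 (shut) to 1.0 (fully open).
Only numpy, scipy, OpenCV 4.12 (cv2) and the standard library are available. Lean on these libraries where they do the work, as an engineer would, in place of code of your own. Each camera call takes 0.05 s, during which the arm holds its last target. There are 200 camera calls.

## Working session

There is one attempt and no reset: what is moved stays moved. The work goes in short steps, Python scripts to look and compute and a tool call to move; the robot and the scene stay as the last step left them, time stands still between calls to the robot, and variables do not carry over. Pictures are saved under pics/ and viewed, about 8 in all and at most 12, crops included, and the job is handed in when it is done.

Besides the shell and the picture viewer there is one more tool, called after "Emit:" in YAML: its name, and indented under it one key for each argument. servo_tool: Moves the arm, as the interface text tells. Its arguments: {"type":"object","properties":{"deltas":{"type":"string"},"squeeze":{"type":"number"}},"required":["deltas"]}

```bash
mkdir -p pics
cat > h.py <<'E'
import numpy as np, cv2
from workcell import r
def cap(n,f):
    c=r.capture(n); cv2.imwrite(f'pics/{f}.png',c['color'][:,:,::-1]); np.savez(f'pics/{f}.npz',**{k:v for k,v in c.items() if k!='x'}); return c
def ray(c,u,v,z):
    T=np.array(c['world_from_camera']); d=T[:3,:3]@np.array([(u-c['cx'])/c['fx'],-(v-c['cy'])/c['fy'],-1.]); o=T[:3,3]
    return o+d*(z-o[2])/d[2]
def proj(c,p):
    T=np.array(c['world_from_camera']); q=T[:3,:3].T@(np.array(p)-T[:3,3]); return c['cx']+c['fx']*q[0]/-q[2], c['cy']+c['fy']*q[1]/q[2]
E
python3 - <<'E'
from h import *
for n in('scene','top'):
    c=cap(n,n+'0'); print(n,list(c.keys()),c['fx'],c['cx'],c['cy'],np.round(c['world_from_camera'],3).tolist())
print(r.sense())
E
```

```text
scene ['color', 'fx', 'fy', 'cx', 'cy', 'world_from_camera'] 425.9789441606082 321.37570032050513 200.92974925225187 [[0.871, -0.274, 0.408, 1003.079], [0.491, 0.515, -0.702, -654.918], [-0.017, 0.812, 0.583, 637.385], [0.0, 0.0, 0.0, 1.0]]
top ['color', 'fx', 'fy', 'cx', 'cy', 'world_from_camera'] 399.8642408022164 319.1772838204996 200.98932045924883 [[-0.003, 0.992, -0.125, 506.079], [-1.0, -0.006, -0.025, 10.655], [-0.025, 0.125, 0.992, 871.095], [0.0, 0.0, 0.0, 1.0]]
{'clock': 0.1, 'joints': array([-1.22319787,  0.3338468 ,  0.03988218,  1.46617717, -0.01337925,
        1.34330982, -0.05848257]), 'joint_velocities': array([-1.50104550e-04, -2.56604221e-03, -1.23470145e-04, -1.20212571e-03,
       -2.62342508e-04, -1.27522104e-03,  8.47204674e-05]), 'tau': array([ 3.03705951e-03, -6.60010958e+01,  1.36942416e+00, -4.06472790e+01,
        1.69440347e-02,  8.81827291e-03, -3.42245357e-05]), 'tool_pos': array([280.70796094, 585.8035909 , 230.50887031]), 'eef_rot': array([-1.03608369e-04,  2.21546466e-01,  9.75149537e-01, -7.30426074e-04]), 'ft_force': array([0.13444663, 0.00810873, 0.81748678]), 'moment': array([-0.03854582,  0.0032625 , -0.04960436]), 'opening': 1.0000694677595314}
```

View pics/top0.png

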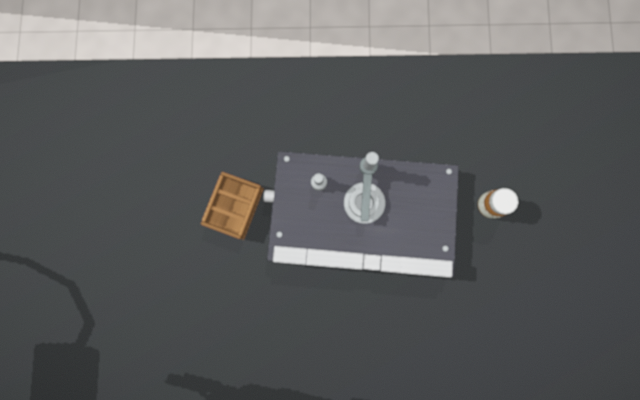

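View pics/scene0.png

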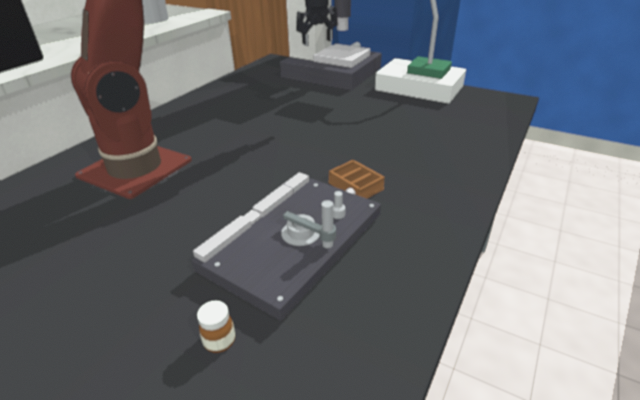

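The top view shows the white strip from about (273,255) to (452,268), with a joint near u=306 and a probable notch at u≈363–380. The case is at (232,205), the jar at (500,203), the plug at (319,182), and a small knob sticks out at the stage's left side (269,196). Next I'll measure the strip.

Run:
```python
from h import *
c=np.load('pics/top0.npz'); im=c['color'].astype(int)
m=((im.min(2)>150)).astype(np.uint8); m[:235]=0;m[285:]=0;m[:,:260]=0;m[:,465:]=0
pts=np.argwhere(m)[:,::-1].astype(np.float32)
rc=cv2.minAreaRect(pts); b=cv2.boxPoints(rc); print(len(pts),rc)
W=np.array([ray(c,u,v,61) for u,v in pts])[:,:2]
rw=cv2.minAreaRect(W.astype(np.float32)); print(rw); print(cv2.boxPoints(rw))
# fit by centroid/PCA
ctr=W.mean(0); d=np.linalg.svd(W-ctr,full_matrices=False)[2][0]; d*=np.sign(d[1]); print('ctr',ctr,'dir',d,'yaw deg',np.degrees(np.arctan2(-d[0],d[1])))
# profile
mid=np.array(rw[0])
for s in np.arange(184,-190,-3.):
    vals=[]
    for o in(-7,0,7):
        p=mid+d*s+np.array([d[1],-d[0]])*o
        u,v=proj(c,[*p,61]); vals.append(int(cv2.getRectSubPix(im.mean(2).astype(np.float32),(1,1),(u,v))[0,0]))
    print(int(s-2.5),vals,end=' ')
s=np.load('pics/scene0.npz'); cv2.imwrite('pics/s_crop.png',cv2.resize(s['color'][160:320,180:400,::-1],None,fx=3.5,fy=3.5,interpolation=cv2.INTER_CUBIC))
```

```text
2937 ((362.7920837402344, 255.6195068359375), (179.6678466796875, 30.266149520874023), 3.8140745162963867)
((498.2251281738281, -54.60319519042969), (358.0206298828125, 59.72088623046875), 85.99406433105469)
[[ 455.93204 -231.0901 ]
 [ 515.507   -235.26219]
 [ 540.5182   121.88371]
 [ 480.94324  126.0558 ]]
ctr [487.49210787 -55.95032483] dir [0.08399495 0.99646618] yaw deg -4.81823334140353
181 [100, 102, 103] 178 [110, 115, 104] 175 [172, 178, 117] 172 [217, 220, 130] 169 [222, 223, 128] 166 [221, 222, 128] 163 [220, 222, 126] 160 [221, 222, 125] 157 [220, 223, 127] 154 [221, 223, 130] 151 [221, 223, 129] 148 [221, 223, 126] 145 [221, 222, 126] 142 [221, 222, 127] 139 [221, 222, 126] 136 [221, 222, 125] 133 [221, 222, 125] 130 [221, 223, 125] 127 [221, 223, 125] 124 [221, 223, 126] 121 [222, 222, 125] 118 [222, 222, 126] 115 [222, 223, 126] 112 [215, 218, 122] 109 [200, 203, 116] 106 [213, 215, 121] 103 [222, 225, 125] 100 [222, 224, 125] 97 [222, 223, 124] 94 [222, 223, 124] 91 [221, 223, 121] 88 [222, 223, 118] 85 [222, 224, 121] 82 [222, 224, 123] 79 [222, 224, 124] 76 [222, 223
[... 1077 characters left out ...]
91 [223, 224, 118] -94 [223, 223, 117] -97 [223, 223, 113] -100 [222, 222, 111] -103 [222, 223, 112] -106 [222, 223, 112] -109 [222, 223, 112] -112 [222, 222, 113] -115 [222, 223, 117] -118 [222, 223, 115] -121 [221, 222, 112] -124 [221, 221, 110] -127 [222, 222, 107] -130 [222, 222, 108] -133 [222, 222, 112] -136 [222, 221, 113] -139 [222, 221, 115] -142 [221, 221, 115] -145 [222, 221, 112] -148 [221, 221, 108] -151 [222, 222, 108] -154 [222, 222, 108] -157 [222, 222, 111] -160 [222, 221, 112] -163 [223, 221, 112] -166 [222, 220, 110] -169 [222, 221, 108] -172 [222, 221, 107] -175 [223, 222, 106] -178 [213, 211, 106] -181 [155, 156, 101] -184 [78, 82, 81] -187 [56, 58, 60] -190 [56, 57, 57]
```

View pics/s_crop.png

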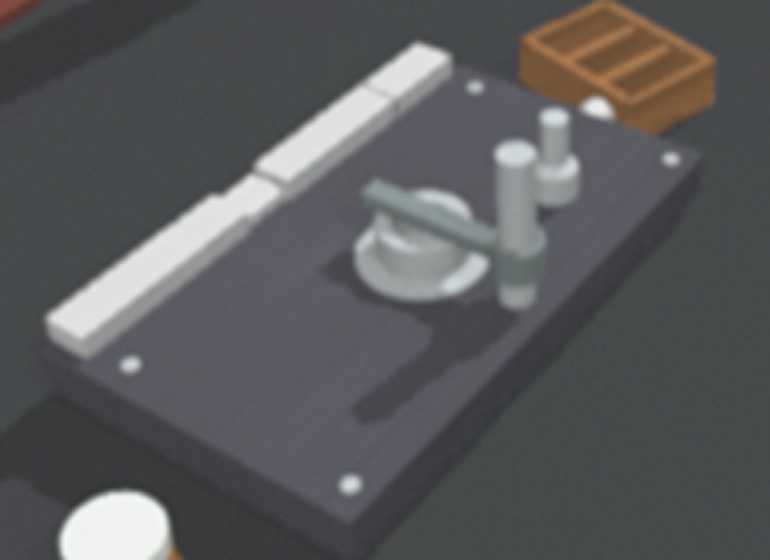

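The crop shows a lowered piece between two steps in the strip (crop 220–290, 170–215). That agrees with the top view: a notch from about y=-3 to -40. I'll refit the strip without the bolts and plan the moves.

```bash
cat >> h.py <<'E'
def R(q):
    from scipy.spatial.transform import Rotation as Ro
    return Ro.from_quat([q[1],q[2],q[3],q[0]]).as_matrix()
E
python3 - <<'E'
from h import *
c=np.load('pics/top0.npz'); im=c['color'].mean(2).astype(np.float32)
m=(im>140).astype(np.uint8); n,l,st,ce=cv2.connectedComponentsWithStats(m)
k=l[262,340]; print(st[k])
pts=np.argwhere(l==k)[:,::-1]
W=np.array([ray(c,u,v,61) for u,v in pts],np.float32)[:,:2]
rw=cv2.minAreaRect(W); print(rw)
ctr=W.mean(0); d=np.linalg.svd(W-ctr,full_matrices=False)[2][0]; d*=np.sign(d[1])
nx=np.array([d[1],-d[0]])
mid=ctr
a=(W-mid)@d; b=(W-mid)@nx; print('ctr',ctr,d,np.degrees(np.arctan2(-d[0],d[1])),a.min(),a.max(),b.min(),b.max())
mid=ctr+d*(a.min()+a.max())/2
for y in(142,79,-21.5): print(y,mid+d*(y+2.5))
np.savez('strip.npz',mid=mid,d=d)
s=np.load('pics/scene0.npz')
for yy in (175,-180):
  p=mid+d*(yy+2.5)
  for o in(-15,15): print('scene px',yy,o,proj(s,[*(p+nx*o),61]))
q=r.sense(); M=R(q['eef_rot']); print(M.round(3))
t=np.array([*(mid+d*144.5),q['tool_pos'][2]])-q['tool_pos']; print('shift tool',M.T@t)
E
```

```text
[ 273  246  180   31 2994]Traceback (most recent call last):
  File "<stdin>", line 7, in <module>
cv2.error: OpenCV(4.12.0) /io/opencv/modules/imgproc/src/convhull.cpp:143: error: (-215:Assertion failed) total >= 0 && (depth == CV_32F || depth == CV_32S) in function 'convexHull'
```

Run:
```python
from h import *
c=np.load('pics/top0.npz'); im=c['color'].mean(2).astype(np.float32)
m=(im>140).astype(np.uint8); n,l,st,ce=cv2.connectedComponentsWithStats(m)
pts=np.argwhere(l==l[262,340])[:,::-1]
W=np.array([ray(c,u,v,61) for u,v in pts])[:,:2]
ctr=W.mean(0); d=np.linalg.svd(W-ctr,full_matrices=False)[2][0]; d*=np.sign(d[1])
nx=np.array([d[1],-d[0]])
a=(W-ctr)@d; b=(W-ctr)@nx; print('ctr',ctr,d,np.degrees(np.arctan2(-d[0],d[1])),a.min(),a.max(),b.min(),b.max())
mid=ctr+d*(a.min()+a.max())/2
for y in(142,79,-21.5): print(y,mid+d*(y+2.5))
np.savez('strip.npz',mid=mid,d=d)
s=np.load('pics/scene0.npz')
for yy in (175,-180):
  p=mid+d*(yy+2.5)
  for o in(-15,15): print('scene px',yy,o,proj(s,[*(p+nx*o),61]))
q=r.sense(); M=R(q['eef_rot']); print(M.round(3))
t=np.array([*(mid+d*144.5),q['tool_pos'][2]])-q['tool_pos']; print('shift tool',M.T@t)
```

```text
ctr [487.29763675 -55.23161488] [0.08661598 0.99624177] -4.968956299677449 -178.1275675448281 180.86254297060978 -16.961757213394772 16.766927131335535
142 [499.9320917   90.08766987]
79 [494.47528515  27.32443809]
-21.5 [485.77037947 -72.79786021]
scene px 175 -15 (np.float64(299.5601059588095), np.float64(171.87873938867622))
scene px 175 15 (np.float64(309.0423504700214), np.float64(175.26632086324784))
scene px -180 -15 (np.float64(193.9787975653303), np.float64(250.1418636676607))
scene px -180 15 (np.float64(204.3587209819652), np.float64(255.77640226178642))
[[-0.902  0.432 -0.001]
 [ 0.432  0.902 -0.001]
 [-0.    -0.001 -1.   ]]
shift tool [-411.89377761 -352.33036632    0.56816519]
```

Emit:
servo_tool:
  deltas: "-47.3 -7.3 0 0 0 5.78 0;-47.3 -7.3 0 0 0 5.78 0;-47.3 -7.3 0 0 0 5.78 0;-47.3 -7.3 0 0 0 5.78 0;-47.3 -7.3 0 0 0 5.78 0;-47.3 -7.3 0 0 0 5.78 0;-47.3 -7.3 0 0 0 5.78 0;-47.3 -7.3 0 0 0 5.78 0;-47.3 -7.3 0 0 0 5.78 0;-47.3 -7.3 0 0 0 5.78 0;-47.3 -7.3 0 0 0 5.78 0;-47.3 -7.3 0 0 0 5.78 0"

```text
clock: 1.6
tool_pos: [498.8, 90.3, 231.0]
eef_rot: [-0.0, 0.738, 0.674, -0.0]
ft_force: [0.7, -1.5, 0.2]
opening: 0.002
```

Emit:
servo_tool:
  deltas: "0 0 0 0 0 0 0;0 0 0 0 0 0 0;0 0 0 0 0 0 0;0 0 0 0 0 0 0"

```text
clock: 2.1
tool_pos: [499.1, 93.0, 231.1]
eef_rot: [0.0, 0.736, 0.676, -0.0]
ft_force: [-0.2, -0.2, 0.2]
opening: -0.001
```

```bash
cat > st.py <<'E'
from h import *
q=r.sense(); M=R(q['eef_rot']); s=np.load('strip.npz'); d=s['d']; nx=np.array([d[1],-d[0]])
p=q['tool_pos'][:2]-s['mid']
print('clock',q['clock'],'pos',q['tool_pos'].round(2),'F',q['ft_force'].round(2),'open',round(float(q['opening']),3))
print('stage x,y',-100+p@nx,p@d-2.5)
print(M.round(4).tolist(),'yaw err',np.degrees(np.arctan2(M[1,0],M[0,0])-np.arctan2(d[1],d[0])))
E
cat > w.py <<'E'
import sys
from h import *
cap(sys.argv[2],sys.argv[1])
E
python3 st.py; python3 w.py a1 wrist; python3 w.py a2 top
```

```text
clock 2.1 pos [499.07  93.02 231.13] F [-0.23 -0.23  0.19] open -0.001
stage x,y -101.11176620612771 144.85048962421655
[[0.0847, 0.9964, -0.0003], [0.9964, -0.0847, -0.0003], [-0.0004, -0.0003, -1.0]] yaw err 0.10737851948588088
```

View pics/a1.png

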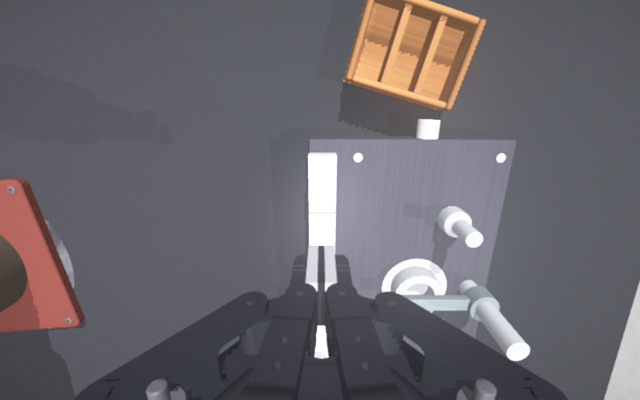

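The wrist view shows the strip end at columns 308–337 (rows 153–245) with the joint near row 212, and the fingers centred over it. I'll check its axis by rays and descend meanwhile.

Run:
```python
from h import *
c=np.load('pics/a1.npz'); im=c['color'].mean(2); s=np.load('strip.npz'); d=s['d']; nx=np.array([d[1],-d[0]])
for row in(165,185,200,225,240):
    x=np.where(im[row,290:350]>150)[0]+290
    o=[]
    for u in(x.min()-.5,x.max()+.5):
        p=ray(c,u,row,61)[:2]-s['mid']; o+=[round(-100+p@nx,1),round(p@d-2.5,1)]
    print(row,x.min(),x.max(),o)
col=im[145:250,322]; print([(145+i,int(v)) for i,v in enumerate(col) if i<14 or 55<i<75])
```

```text
165 308 349 [np.float64(-115.2), np.float64(163.7), np.float64(-69.9), np.float64(163.8)]
185 308 349 [np.float64(-115.4), np.float64(141.4), np.float64(-69.1), np.float64(141.4)]
200 308 349 [np.float64(-115.7), np.float64(123.9), np.float64(-68.6), np.float64(124.0)]
225 309 349 [np.float64(-114.9), np.float64(93.5), np.float64(-67.6), np.float64(93.6)]
240 309 349 [np.float64(-115.1), np.float64(74.4), np.float64(-66.9), np.float64(74.4)]
[(145, 144), (146, 147), (147, 143), (148, 145), (149, 146), (150, 142), (151, 143), (152, 185), (153, 234), (154, 246), (155, 255), (156, 255), (157, 255), (158, 255), (201, 255), (202, 255), (203, 255), (204, 255), (205, 255), (206, 255), (207, 255), (208, 255), (209, 255), (210, 255), (211, 255), (212, 246), (213, 247), (214, 255), (215, 255), (216, 255), (217, 255), (218, 255), (219, 255)]
```

Emit:
servo_tool:
  deltas: "0 1 25 0 0 0 0;0 0 30 0 0 0 0;0 0 30 0 0 0 0;0 0 25 0 0 0 0;0 0 20 0 0 0 0;0 0 15 0 0 0 0;0 0 8 0 0 0 0;0 0 5 0 0 0 0;0 0 0 0 0 0 0;0 0 0 0 0 0 0;0 0 0 0 0 0 0"

```text
clock: 3.58
tool_pos: [500.4, 92.1, 73.7]
eef_rot: [0.0, 0.737, 0.676, 0.0]
ft_force: [0.4, -0.2, 0.4]
opening: 0.003
```

Emit:
servo_tool:
  deltas: "0 0 5 0 0 0 0;0 0 4 0 0 0 0;0 0 2 0 0 0 0;0 0 0.8 0 0 0 0;0 0 0.5 0 0 0 0;0 0 0 0 0 0 0;0 0 0 0 0 0 0"

```text
clock: 4.45
tool_pos: [500.1, 92.0, 61.2]
eef_rot: [-0.0, 0.737, 0.676, 0.0]
ft_force: [-2.2, -1.0, 3.8]
opening: 0.004
```

Emit:
servo_tool:
  deltas: "0 0 0.6 0 0 0 0;0 0 0 0 0 0 0;0 0 0 0 0 0 0"

```text
clock: 4.82
tool_pos: [500.1, 92.0, 61.1]
eef_rot: [-0.0, 0.737, 0.676, 0.0]
ft_force: [-4.6, -1.2, 12.4]
opening: -0.0
```

Emit:
servo_tool:
  deltas: "0 0 0.6 0 0 0 0;0 0 0 0 0 0 0;0 0 0 0 0 0 0"

```text
clock: 5.2
tool_pos: [500.2, 92.0, 61.1]
eef_rot: [-0.0, 0.737, 0.676, 0.0]
ft_force: [-8.6, -2.2, 19.8]
opening: -0.002
```

Emit:
servo_tool:
  deltas: "-2 0 -0.6 0 0 0 0;-4 0 0 0 0 0 0;-4 0 0 0 0 0 0;-4 0 0 0 0 0 0;-4 0 0 0 0 0 0;-4 0 0 0 0 0 0;-4 0 0 0 0 0 0;-4 0 0 0 0 0 0"

```text
clock: 6.2
tool_pos: [498.6, 63.2, 61.1]
eef_rot: [0.0, 0.737, 0.676, 0.001]
ft_force: [0.3, 4.5, 5.5]
opening: -0.0
```

```bash
python3 st.py
```

```text
clock 6.2 pos [498.64  63.21  61.14] F [0.33 4.49 5.49] open -0.0
stage x,y -98.96313990883661 115.11220565229401
[[0.0857, 0.9963, 0.0024], [0.9963, -0.0857, 0.0016], [0.0018, 0.0022, -1.0]] yaw err 0.050635776950224545
```

Emit:
servo_tool:
  deltas: "-4 -0.2 0.2 0 0 0 0;-4 -0.2 0 0 0 0 0;-4 -0.2 0 0 0 0 0;-4 -0.2 0 0 0 0 0;-4 -0.2 0 0 0 0 0;-4 0 0 0 0 0 0"

```text
clock: 6.95
tool_pos: [495.8, 39.7, 61.2]
eef_rot: [0.0, 0.737, 0.676, 0.002]
ft_force: [-0.1, 5.8, 7.6]
opening: 0.001
```

Emit:
servo_tool:
  deltas: "-4 0 0 0 0 0 0;-4 0 0 0 0 0 0;-4 0 0 0 0 0 0;-4 0 0 0 0 0 0;-4 0 0 0 0 0 0;-4 0 0 0 0 0 0"

```text
clock: 7.7
tool_pos: [493.8, 15.7, 61.1]
eef_rot: [0.0, 0.737, 0.676, 0.002]
ft_force: [1.2, 5.4, 7.3]
opening: -0.003
```

Emit:
servo_tool:
  deltas: "-4 0 0 0 0 0 0;-4 0 0 0 0 0 0;-4 0 0 0 0 0 0;-4 0 0 0 0 0 0;-4 0 0 0 0 0 0;-4 0 0 0 0 0 0"

```text
clock: 8.45
tool_pos: [491.6, -8.3, 61.0]
eef_rot: [0.0, 0.737, 0.676, 0.001]
ft_force: [0.6, 4.3, 6.3]
opening: -0.001
```

```bash
python3 st.py
```

```text
clock 8.45 pos [491.6   -8.33  61.04] F [0.56 4.29 6.26] open -0.001
stage x,y -99.77309739402162 43.23030300848132
[[0.0855, 0.9963, 0.0026], [0.9963, -0.0855, 0.0016], [0.0018, 0.0025, -1.0]] yaw err 0.06444371954687977
```

Emit:
servo_tool:
  deltas: "-4 0 0.1 0 0 0 0;-4 0 0 0 0 0 0;-4 0 0 0 0 0 0;-4 0 0 0 0 0 0;-4 0 0 0 0 0 0;-4 0 0 0 0 0 0"

```text
clock: 9.2
tool_pos: [489.5, -32.2, 60.9]
eef_rot: [0.0, 0.737, 0.676, 0.001]
ft_force: [0.6, 4.7, 8.4]
opening: 0.003
```

Emit:
servo_tool:
  deltas: "-4 0 0 0 0 0 0;-4 0 0 0 0 0 0;-4 0 0 0 0 0 0;-4 0 0 0 0 0 0;-4 0 0 0 0 0 0"

```text
clock: 9.82
tool_pos: [487.8, -52.2, 60.9]
eef_rot: [0.0, 0.737, 0.676, 0.001]
ft_force: [-0.1, 6.1, 7.3]
opening: -0.002
```

Emit:
servo_tool:
  deltas: "-2 0 0 0 0 0 0;-2 0 0 0 0 0 0;-2 0 0 0 0 0 0"

```text
clock: 10.2
tool_pos: [487.3, -58.2, 60.9]
eef_rot: [0.0, 0.737, 0.676, 0.001]
ft_force: [0.3, 5.4, 7.3]
opening: -0.002
```

Emit:
servo_tool:
  deltas: "-2 0 0 0 0 0 0;-2 0 0 0 0 0 0"

```text
clock: 10.45
tool_pos: [486.8, -62.3, 60.8]
eef_rot: [0.0, 0.737, 0.676, 0.001]
ft_force: [-0.5, 4.1, 5.3]
opening: -0.001
```

Emit:
servo_tool:
  deltas: "-2 0 0 0 0 0 0;-2 0 0 0 0 0 0"

```text
clock: 10.7
tool_pos: [485.2, -67.5, 60.0]
eef_rot: [0.0, 0.737, 0.676, -0.0]
ft_force: [0.0, -0.0, -0.3]
opening: -0.004
```

```bash
python3 st.py
```

```text
clock 10.7 pos [485.2  -67.54  60.  ] F [ 0.02 -0.   -0.33] open -0.004
stage x,y -101.02475474687395 -16.307784755769696
[[0.0864, 0.9963, -0.0001], [0.9963, -0.0864, -0.0003], [-0.0003, -0.0, -1.0]] yaw err 0.012370886918302456
```

The force dropped to zero and the tip fell to z=60.0 at stage y≈-16, so this is the notch, and it matches the images. I'll centre in it and press.

Emit:
servo_tool:
  deltas: "-2.5 0.5 0 0 0 0 0;-2.5 0.5 0 0 0 0 0;0 0 1 0 0 0 0;0 0 1 0 0 0 0;0 0 0.6 0 0 0 0;0 0 0 0 0 0 0;0 0 0 0 0 0 0"

```text
clock: 11.58
tool_pos: [485.9, -72.3, 57.5]
eef_rot: [0.0, 0.737, 0.676, -0.0]
ft_force: [0.6, 0.2, 0.2]
opening: 0.001
```

Emit:
servo_tool:
  deltas: "0 0 1 0 0 0 0;0 0 1 0 0 0 0;0 0 1 0 0 0 0;0 0 1 0 0 0 0;0 0 0 0 0 0 0"

```text
clock: 12.2
tool_pos: [485.8, -72.4, 53.4]
eef_rot: [0.0, 0.737, 0.676, -0.0]
ft_force: [-0.9, -0.4, -0.5]
opening: -0.0
```

Emit:
servo_tool:
  deltas: "0 0 1 0 0 0 0;0 0 1 0 0 0 0;0 0 1 0 0 0 0;0 0 1 0 0 0 0;0 0 0 0 0 0 0"

```text
clock: 12.82
tool_pos: [485.8, -72.4, 49.4]
eef_rot: [0.0, 0.737, 0.676, -0.0]
ft_force: [0.1, 0.6, 0.7]
opening: -0.0
```

Emit:
servo_tool:
  deltas: "0 0 1 0 0 0 0;0 0 0.5 0 0 0 0;0 0 0 0 0 0 0;0 0 0 0 0 0 0"

```text
clock: 13.32
tool_pos: [486.7, -72.4, 48.9]
eef_rot: [0.0, 0.737, 0.676, 0.001]
ft_force: [3.0, -0.3, 11.9]
opening: 0.0
```

```bash
python3 st.py
python3 - <<'E'
from h import *
c=cap('scene','p1'); o=np.load('pics/scene0.npz')['color'][170:290,190:370]
b=c['color'][170:290,190:370]
cv2.imwrite('pics/p1c.png',cv2.resize(np.hstack([o,b])[:,:,::-1],None,fx=2.2,fy=3,interpolation=cv2.INTER_CUBIC))
E
```

```text
clock 13.325 pos [486.69 -72.44  48.95] F [ 2.98 -0.27 11.9 ] open 0.0
stage x,y -99.1107666992151 -21.061402721433886
[[0.0867, 0.9962, 0.0016], [0.9962, -0.0867, 0.0003], [0.0004, 0.0015, -1.0]] yaw err -0.002512391988806676
```

View pics/p1c.png

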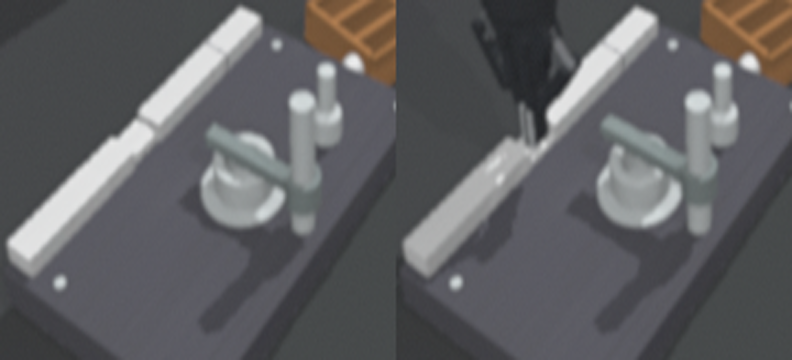

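Left is before and right is now: the tip is in the notch (right half, ~(535,140)) and the clamp bar has risen (tip ~(605,122), against (210,133) before). The height of 48.9 is about 0.9 short of the stop, so I'll press on.

Emit:
servo_tool:
  deltas: "0 0 0.5 0 0 0 0;0 0 0.3 0 0 0 0;0 0 0 0 0 0 0;0 0 0 0 0 0 0"

```text
clock: 13.88
tool_pos: [487.2, -72.5, 48.5]
eef_rot: [0.001, 0.737, 0.676, 0.001]
ft_force: [11.1, -1.4, 6.6]
opening: 0.0
```

Emit:
servo_tool:
  deltas: "0 0 0.5 0 0 0 0;0 0 0.2 0 0 0 0;0 0 0 0 0 0 0;0 0 0 0 0 0 0"

```text
clock: 14.38
tool_pos: [486.3, -72.4, 47.9]
eef_rot: [-0.0, 0.737, 0.676, 0.001]
ft_force: [2.2, 0.0, 13.2]
opening: 0.001
```

Emit:
servo_tool:
  deltas: "0 0 0.5 0 0 0 0;0 0 0 0 0 0 0;0 0 0 0 0 0 0"

```text
clock: 14.75
tool_pos: [486.9, -72.4, 47.8]
eef_rot: [0.0, 0.737, 0.676, 0.001]
ft_force: [-0.6, 0.5, 20.5]
opening: -0.001
```

Emit:
servo_tool:
  deltas: "0 0 0.5 0 0 0 0;0 0 0 0 0 0 0;0 0 0 0 0 0 0"

```text
clock: 15.12
tool_pos: [487.8, -72.5, 47.7]
eef_rot: [0.001, 0.737, 0.676, 0.002]
ft_force: [-9.7, 2.0, 26.5]
opening: 0.003
```

The stop is confirmed: force rises 7 N per 0.5 mm, the same stiffness as on the fixed strip. Withdrawing straight up.

Emit:
servo_tool:
  deltas: "0 0 -2 0 0 0 0;0 0 -3 0 0 0 0;0 0 -5 0 0 0 0;0 0 -10 0 0 0 0;0 0 -20 0 0 0 0;0 0 -30 0 0 0 0;0 0 -30 0 0 0 0;0 0 -30 0 0 0 0;0 0 -20 0 0 0 0;0 0 -10 0 0 0 0"

```text
clock: 16.38
tool_pos: [486.2, -72.5, 206.9]
eef_rot: [0.0, 0.737, 0.676, 0.001]
ft_force: [-0.4, 0.7, 0.1]
opening: -0.0
```

Emit:
servo_tool:
  deltas: "40 0 0 0 0 0 0;50 0 0 0 0 0 0;50 0 0 0 0 0 0;50 0 0 0 0 0 0;40 0 0 0 0 0 0;20 0 0 0 0 0 0;0 0 0 0 0 0 0;0 0 0 0 0 0 0;0 0 0 0 0 0 0;0 0 0 0 0 0 0"

```text
clock: 17.62
tool_pos: [507.6, 175.7, 205.7]
eef_rot: [0.0, 0.738, 0.675, 0.0]
ft_force: [-0.4, 0.1, 0.6]
opening: 0.002
```

```bash
python3 st.py
python3 - <<'E'
from h import *
c=cap('scene','f1'); t=cap('top','f2'); o=np.load('pics/scene0.npz')['color']; ot=np.load('pics/top0.npz')['color']
S=(slice(150,360),slice(185,395)); T=(slice(140,290),slice(190,530))
a=cv2.resize(np.hstack([o[S],c['color'][S]]),(780,390),interpolation=cv2.INTER_CUBIC)
b=cv2.resize(np.hstack([ot[T],t['color'][T]]),(780,172),interpolation=cv2.INTER_CUBIC)
cv2.imwrite('pics/f.png',np.vstack([a,b])[:,:,::-1])
E
```

```text
clock 17.625 pos [507.62 175.72 205.71] F [-0.37  0.06  0.59] open 0.002
stage x,y -99.75737059553296 227.97820700831676
[[0.088, 0.9961, 0.0002], [0.9961, -0.088, 0.0002], [0.0002, 0.0002, -1.0]] yaw err -0.07690019797160515
```

View pics/f.png

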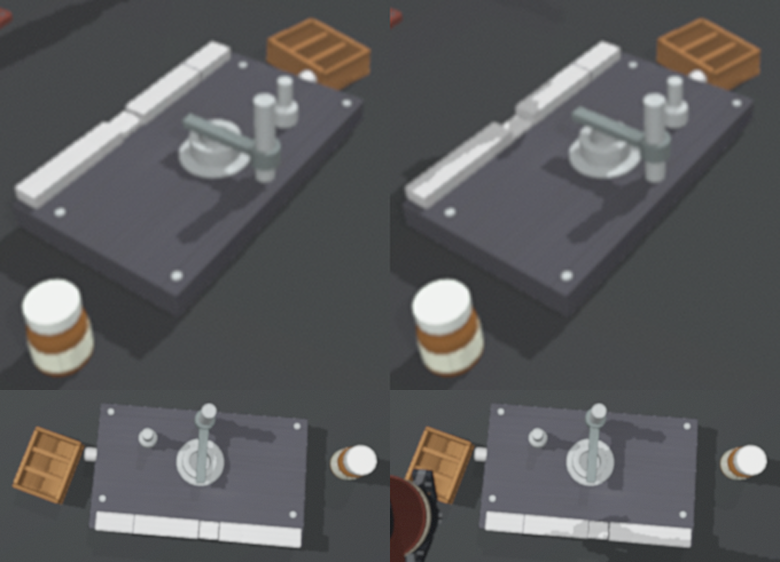

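The clamp is up (bar tip 183,118 before, 573,112 now) and the notch is deeper. The ring, plug, jar and case are in the same pixels as before, and the arm is clear. Handing in.

```bash
python3 -c "
from workcell import r
print(r.job_done())"
```

```text
the job is handed in; nothing more can be done
None
```

The key is fully down, the clamp is up, and I handed the job in at about 17.7 s on the robot's clock. With the fingers shut, I touched the left end section at stage y ≈ +143. From there I slid right over the first joint, mostly at 5–8 N after an initial touch of 20 N. The tip dropped into the notch and the force went to zero by y ≈ -16; the images put the notch centre at about -21.5. I centred there, pressed the key down and withdrew straight up.

- **Key at its stop:** the tip read 47.7–47.9 mm, against the 48 mm given. The force rose to 26.5 N with almost no further travel.
- **Clamp and other objects:** the last pictures show the clamp raised. The ring, plug gauge, jar and case look unmoved by eye. The arm was clear, with about 0.6 N on the wrist sensor.
- **Didn't match:** while the key was moving, the readings at 53.4 and 49.4 mm showed almost no force, although 3–5 N of friction was stated. While pressing near the stop, the tip moved sideways by about 1–2 mm and side forces of up to about 11 N appeared. I did not find the cause of either.

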